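# Clip the job fob onto the watch tray's eye

### The arm

A 6-joint arm with a two-finger parallel gripper is mounted at the origin on the work surface. World frame = base frame: x ahead of the robot, y to its left, z up, the work surface at z = 0. Lengths are in mm, angles in rad, forces in N, time in s.
With the tool pointing down it reaches from about 325 to 900 mm from the base axis. Payload 3.5 kg.
Tool frame: the origin (TCP) lies on the centre line of the jaws, within the pads' length; the fingertips stand 22 mm ahead of it and the grasp point (between the pads) lies 3 mm ahead of it; z points along the fingers, y is the line along which they close (so a half turn about z gives the same grasp; the last joint's range is limited). The gripper opens to 85 mm and grips with 20 to 120 N. Pads are 22 mm wide; open, the fingers measure 114 mm over their backs; the gripper's body (76 mm by 85 mm) begins 54 mm behind the grasp point. The pads swing forward as they close: fully open they stand 13 mm farther back than shut.
Start: joints at [1.014, 0.276, -0.026, 1.268, 0, 1.467], TCP at [273.996, 561.737, 253.313] pointing down, gripper open.
Joint ranges: [-3.12, 3.12], [-0.85, 1.88], [-1.08, 1.24], [-1.95, 2.15], [-1.57, 1.53], [-3.14, 3.14]. Speed limits (rad/s): [2.57, 2.57, 3.14, 3.14, 3.14, 3.14].

### API

Orientations are given as a unit quaternion [x, y, z, w].
In Python, from plant import * gives the robot as it stands.
- The arm moves only by the tool carry_out, never from a script. Its argument "plan" is a list of rows, each a list of 5 numbers: the shift along the tool's x, y, z in mm, then the turn about the tool's z in degrees, then the finger opening in mm, from 0 to 85.4. A call has 1 to 20 rows; each row shifts and turns the commanded pose from where the row before left it, along the tool's axes as they then stand; what a row does not reach is not made up. A row lasts 1/10 s, in which the tool goes at most 50 mm and 8.59 degrees, less where a joint would pass 70% of its speed; a pose out of reach is approached as far as the arm can. A call with a gripper value outside its range is refused whole. The fingers move at their own pace and stop on an object; "newtons" is the grip in N (left out, the last holds). Time passes only in rows, so rows that do not move let the fingers close. It gives the time, the measured TCP pose, the force, the opening and the grip force at its end, in the units of the state.
- sense(): the state, without advancing time (a new reading comes with each control period).
- camera(name): name is "side" or "top"; returns the picture (400x640x3 uint8, blue, green, red); there is no depth.
- camera_params(name): a dict with "camera_matrix" (3x3 intrinsics, pixels), "pose" (4x4, takes a point from camera to world coordinates). Camera axes: x right, y down, z forward; pixel columns grow to the right and rows downward; lengths in mm; the calibration is good to about 2 mm. A picture is of the moment at which its call begins. camera_params takes no time and is no camera call.
- hand_in(): hands the job in; it is judged then, once.
The state is a dict: "t": time; "joint_pos": joint angles; "qvel": joint speeds; "effort": joint torques, N m; "eef_pos": TCP position; "tcp_rot": TCP orientation; "ft_force": force on the tool from outside, world axes, zero at the start; "wrist_torque": the same for the moment, N m; "grip_width": opening from 0.0 (shut) to 1.0 (fully open); "finger_force": force on a finger pad.
Only numpy, scipy, OpenCV 4.12 (cv2) and the standard library are available. Lean on these libraries where they do the work, as an engineer would, in place of code of your own. Each camera call takes 0.05 s, during which the arm holds its last target. There are 200 camera calls.

### The job

Tag the repair: press the fob's snap hook, gate first, against the upright bar of the eye on the tray that holds the wristwatch, until the bar is inside the hook and the gate has sprung shut behind it. Then prove the catch with a light tug, held steady at about 7 N for a second, pulling the bar into the end of the hook, and lay the fob down flat on the bench, still hooked. Be gentle with the eye (never more than 12 N) and leave the empty tray's eye, the jar, the cup and the screwdriver alone.

Things in the scene. Friction and masses are not known exactly. Their poses are not given: they have to be found in the camera images.
- fob: Loose job fob lying flat: black plastic block 50 x 28 x 20 mm (x, y, z) with a level snap hook (carabiner, 6 mm wire) rigid on its +x end; 60 to 120 g. Grip the block across its y faces. Origin: centre of the block's underside; x along the hook to its far end, y to the gate side, z up. Wire centred 10 mm up; hook reaches x = 91 mm, y = +-15 mm.
- hook_bow (a point): Fob point (82.5, 0, 10) mm, axes as the fob's: where the centre of the eye's 5 mm bar lies when seated in the hook's rounded far end. Pulling the fob along its -x seats the bar here.
- hook_mouth (a point): Fob point (62, 12, 10) mm, on the shut gate: a good place to press the bar. Press along the fob's +y until the bar's centre is at fob y below 6 mm (2 mm is good); then draw the fob back along its -x about 20 mm: the bar slides under the nose into the far end and off the gate's tip; the gate snaps shut once the bar's centre is beyond about x = 76 mm.
- hook_nose (a point): Fob point (70, 12, 10) mm: free end of the fixed nose, the wire on the gate side that runs back from the hook's far end. The gate fills the gap from here to its hinge at fob (37, 12) mm; the bar must enter in that gap.
- hook_spine (a point): Fob point (55, -12, 10) mm: middle of the hook's closed side (spine), wire along x at y = -12 mm. The inside of the hook is 18 mm wide, so the bar's centre meets the spine at y = -6.5 mm.
- gate (a joint): Hinge of the hook's sprung gate, a 5 mm steel bar 34 mm long: 0 rad shut, grows as it is pressed inwards (towards the spine), stop at 0.6 rad; it does not open outwards. Spring: about 0.05 N m to start, 0.15 N m at the stop, so about 2 to 7 N at hook_mouth; nearer the hinge it is much stiffer.
- watch_tray: Open wooden tray 110 x 140 x 24 mm (x, y, z) with a steel wristwatch (40 mm case, black strap) lying in it; it does not move. Origin: centre of its underside. x points away from its eye side, z up.
- watch_eye: Eye of the watch tray, fixed at tray (-93, 50, 0) mm, axes as the tray's: an upright inverted U of 5 mm steel bar: front bar at the origin, rear bar 35.5 mm behind (+x) at the tray wall, top bar at z = 40 mm; foot plate 3 mm thick below (x -8 to 38 mm, 18 mm wide). Rigid; it must not be loaded with over 12 N (a light fixing).
- watch_bar (a point): Centre of the watch eye's front bar, 18 mm above the bench, axes as the tray's; the bar is free from 3 to 35 mm height. The hook goes round it level, its underside 0 to 15 mm off the bench, gate facing tray +x, hook pointing to tray -y, so that the block lies beyond the tray's +y end, with room for the fingers.
- watch_rear (a point): Centre of the watch eye's rear bar, against the tray wall; the gap to the front bar is 30.5 mm clear.
- empty_tray: The same tray with nothing in it, with the same eye; it does not move. The two trays may stand either way round, left or right.
- empty_eye: Eye of the empty tray, like the other one; not to be touched by the fob.
- parts_jar: Small glass jar, 40 mm across, 45 mm high, bystander. Origin: centre of its underside.
- cup: Red plastic cup, 64 mm across, 55 mm high, bystander. Origin: centre of its underside.
- driver: Screwdriver 150 mm long lying on the bench, bystander. Origin under its middle.

How it is judged (in metres and radians):
On the way, in this order (a step that is already met when the one before it is completed fails the run):
1. the gate is pressed open by the bar of the watch tray's eye (over 0.2 rad, contact over 1.5 N) (value of joint gate above 0.2 rad and contact force between fob and watch_eye above 1.5 N), for 0.1 s.
2. the bar is inside the hook, the gate is shut behind it, and the hook is tugged against the bar, the bar seated in its far end, with 5 to 9 N for 0.5 s (x of watch_bar in the frame of hook_bow between -0.045 and 0.003 m and y of watch_bar in the frame of hook_bow between -0.009 and 0.009 m and value of joint gate below 0.08 rad and x of watch_bar in the frame of hook_bow above -0.003 m and contact force between fob and watch_eye between 5 and 9 N), for 0.5 s.
At the end, for the whole second after the job is handed in: The watch eye's bar is inside the snap hook (inside its outline, 9 mm either side of its middle line), the gate is shut (under 0.08 rad), and the fob lies flat (within 0.12 rad, underside under 6 mm above the bench) and at rest (x of watch_bar in the frame of hook_bow between -0.045 and 0.003 m and y of watch_bar in the frame of hook_bow between -0.009 and 0.009 m and value of joint gate below 0.08 rad and height (world z) of fob below 0.006 m and angle between fob's own z axis and vertical below 0.12 rad and linear speed of fob below 0.02 m/s); the robot touches nothing.
It fails at once if the watch tray's eye is loaded with over 14 N (contact force between fob and watch_eye above 14 N).
It fails at once if the fob touches the empty tray's eye (contact force between fob and empty_eye above 0.5 N).
It fails at once if a bystander is moved by more than 15 mm (distance of any of parts_jar, cup, driver from where it was at the start of the episode above 0.015 m).
It also fails if it takes over 54 s, if anything falls off the work surface, if the arm or the gripper's body presses on something with over 40 N, if the wrist force passes 120 N, or if a joint passes its speed limit or range.

## Working session

There is one attempt and no reset: what is moved stays moved. The work goes in short steps, Python scripts to look and compute and a tool call to move; the robot and the scene stay as the last step left them, time stands still between calls to the robot, and variables do not carry over. Pictures are saved under pics/ and viewed, at most 10 in all, crops included, and the job is handed in when it is done.

Besides the shell and the picture viewer there is one more tool, called after "Emit:" by a JSON object that holds its "fn" and its "kwargs", one argument or row to a line. carry_out: Moves the arm, as the interface text tells. Its arguments: {"type":"object","properties":{"plan":{"type":"array"},"newtons":{"type":"number"}},"required":["plan"]}

```bash
ls; mkdir -p pics; python3 - <<'E'
from plant import *
import cv2
for n in ("top","side"):
    cv2.imwrite(f"pics/{n}0.png",camera(n)); p=camera_params(n); print(n,p["camera_matrix"],p["pose"])
s=sense(); print(s)
E
```

```text
pics
top [[424.36666758   0.         312.08285364]
 [  0.         424.36666758 199.20839524]
 [  0.           0.           1.        ]] [[ 1.23505150e-01 -9.65468716e-01  2.29383165e-01  3.37675592e+02]
 [-9.92343661e-01 -1.19989533e-01  2.92672404e-02  2.59810296e+01]
 [-7.33026169e-04 -2.31241585e-01 -9.72896085e-01  9.76196239e+02]
 [ 0.00000000e+00  0.00000000e+00  0.00000000e+00  1.00000000e+00]]
side [[480.37875587   0.         324.31215867]
 [  0.         480.37875587 208.88521332]
 [  0.           0.           1.        ]] [[ 9.37512211e-01 -1.98026608e-01  2.86105428e-01  1.56412984e+02]
 [-3.47848300e-01 -5.13287955e-01  7.84561683e-01 -9.73842002e+02]
 [-8.50961928e-03 -8.35057446e-01 -5.50096945e-01  7.74537944e+02]
 [ 0.00000000e+00  0.00000000e+00  0.00000000e+00  1.00000000e+00]]
{'t': 0.1, 'joint_pos': array([ 1.01360220e+00,  2.77086760e-01, -2.77326310e-02,  1.26801868e+00,
       -1.27867233e-05,  1.46739389e+00]), 'qvel': array([ 5.47862022e-04, -1.02068434e-03,  5.16570260e-03, -7.45195199e-04,
       -1.32683554e-03, -8.23994320e-05]), 'effort': array([ 2.71488780e-04, -4.46709180e+01,  2.96128160e+01,  8.41164845e-03,
       -1.11661370e-04, -9.03944908e-06]), 'eef_pos': array([273.64687772, 561.17320164, 252.25819748]), 'tcp_rot': array([ 2.24953896e-01,  9.74368874e-01, -9.67761015e-04, -3.25046081e-04]), 'ft_force': array([-0.0028454 ,  0.83189891, -0.2588741 ]), 'wrist_torque': array([ 0.0037176 ,  0.05339014, -0.02394885]), 'finger_force': 0.0, 'grip_width': 0.9985601680454951}
```

View pics/top0.png

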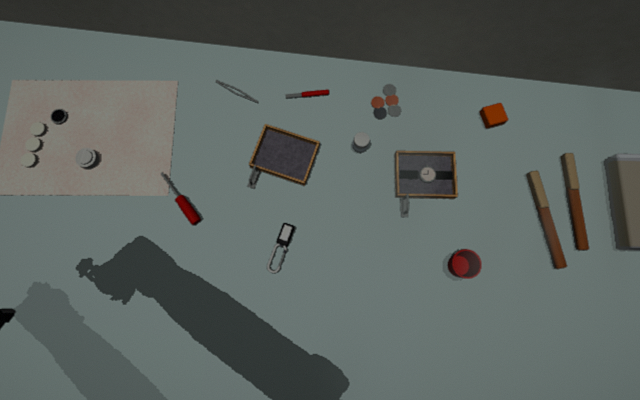

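View pics/side0.png

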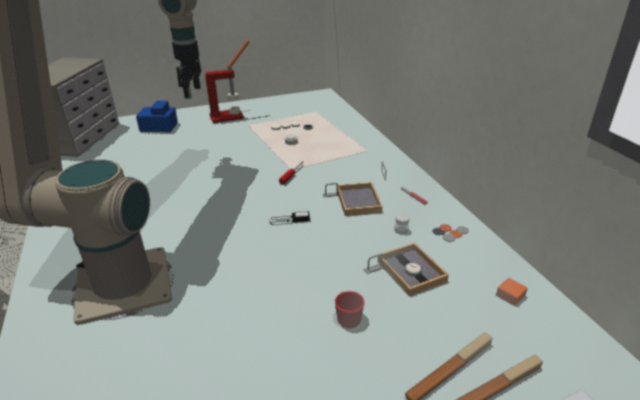

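```bash
cat > h.py <<'E'
import numpy as np, cv2
from plant import *
def ray(n,uv,z):
    p=camera_params(n);K=p["camera_matrix"];T=p["pose"]
    d=T[:3,:3]@np.linalg.inv(K)@np.array([*uv,1.]);o=T[:3,3]
    return o+d*(z-o[2])/d[2]
def proj(n,P):
    p=camera_params(n);T=np.linalg.inv(p["pose"]);c=T[:3,:3]@np.array(P)+T[:3,3];q=p["camera_matrix"]@c;return q[:2]/q[2]
def tri(uvt,uvs):
    A=[];b=[]
    for n,uv in (("top",uvt),("side",uvs)):
        p=camera_params(n);T=p["pose"];d=T[:3,:3]@np.linalg.inv(p["camera_matrix"])@np.array([*uv,1.]);d/=np.linalg.norm(d)
        M=np.eye(3)-np.outer(d,d);A.append(M);b.append(M@T[:3,3])
    return np.linalg.lstsq(np.vstack(A),np.hstack(b),rcond=None)[0]
def crop(im,x0,y0,w,h,k): return cv2.resize(im[y0:y0+h,x0:x0+w],None,fx=k,fy=k,interpolation=cv2.INTER_CUBIC)
E
python3 - <<'E'
from h import *
t=cv2.imread("pics/top0.png");s=cv2.imread("pics/side0.png")
a=crop(t,260,215,40,60,7);b=crop(t,385,145,80,75,5)
c=crop(s,262,200,56,30,7);d=crop(s,360,240,90,55,4)
H=np.zeros((600,800,3),np.uint8)
H[:a.shape[0],:a.shape[1]]=a
H[:b.shape[0],390:390+b.shape[1]]=b
H[430:430+170,0:392]=c[:170]
H[380:600,400:760]=d
cv2.imwrite("pics/c1.png",H)
E
```

```text
(no output)
```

View pics/c1.png

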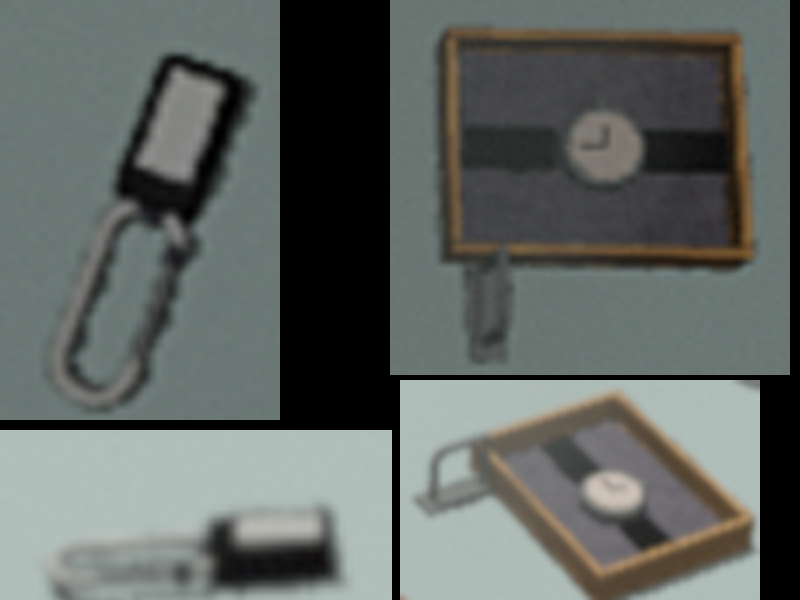

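```bash
python3 - <<'E'
from h import *
t=cv2.imread("pics/top0.png");s=cv2.imread("pics/side0.png")
# tray
hsv=cv2.cvtColor(t,cv2.COLOR_BGR2HSV)
m=np.zeros(t.shape[:2],np.uint8);m[140:205,385:465]=cv2.inRange(hsv,(5,90,90),(25,255,255))[140:205,385:465]
P=np.argwhere(m)[:,::-1].astype(np.float32)
w=np.array([ray("top",p,24)[:2] for p in P],np.float32)
r=cv2.minAreaRect(w);print("tray rect",r)
# fob: label & black
f=t[215:280,262:300];g=f.max(2);
label=(f.min(2)>140).astype(np.uint8)
n,l,st,c=cv2.connectedComponentsWithStats(label);print(st[:, :],c+[262,215])
blk=(g<45).astype(np.uint8);print(blk.sum())
pts=np.argwhere(blk)[:,::-1]+[262,215]
w=np.array([ray("top",p,20)[:2] for p in pts],np.float32);print("black rect",cv2.minAreaRect(w))
# label rect in each comp
for i in range(1,n):
    if st[i,4]>60:
        q=np.argwhere(l==i)[:,::-1]+[262,215];w=np.array([ray("top",p,20)[:2] for p in q],np.float32);print("label",w.mean(0),cv2.minAreaRect(w))
# hook outline
for uv in [(404.4,216.6)]:print("plate front",ray("top",uv,3))
print(tri((404,213),(369.2,258.7)),"side bar foot",ray("side",(368.2,268.8),3), ray("side",(368.5,266),10))
print("hook tip",ray("top",(260+95/7,215+405/7),10), "spine near block",ray("top",(260+103/7,215+225/7),10), ray("top",(260+60/7,215+340/7),10))
E
```

```text
tray rect ((657.8320922851562, -202.0760955810547), (108.34790802001953, 139.71347045898438), 5.770630836486816)
[[   0    0   38   65 2470]] [[280.5 247. ]]
147
black rect ((460.2630920410156, 107.74710845947266), (29.318965911865234, 79.13126373291016), 76.93024444580078)
plate front [ 552.2999171  -163.72472116    3.        ]
[ 561.16476853 -158.75662333   30.69474707] side bar foot [ 565.20425448 -162.56679038    3.        ] [ 566.57041009 -160.65286058   10.        ]
hook tip [385.95684411 119.93227707  10.        ] spine near block [443.53950914 125.69737654  10.        ] [405.05645144 134.13000695  10.        ]
```

```bash
python3 - <<'E'
from h import *
t=cv2.imread("pics/top0.png")
f=t[218:245,272:300].astype(int);print(f.max(2)[::2,::2])
bg=np.median(t[215:280,262:300].reshape(-1,3),0);print(bg)
lab=((f.max(2)-f.min(2)<14)&(f.min(2)>95)).astype(np.uint8)
n,l,st,c=cv2.connectedComponentsWithStats(lab);i=1+np.argmax(st[1:,4]);print(st[i],c[i]+[272,218])
q=np.argwhere(l==i)[:,::-1]+[272,218]
w=np.array([ray("top",p,20)[:2] for p in q],np.float32);print("label",w.mean(0),cv2.minAreaRect(w))
# block = label+black filled, z=20
b=((f.max(2)<60)|(l==i)).astype(np.uint8)
b=cv2.morphologyEx(b,cv2.MORPH_OPEN,np.ones((5,5),np.uint8))
q=np.argwhere(b)[:,::-1]+[272,218]
w=np.array([ray("top",p,20)[:2] for p in q],np.float32);R=cv2.minAreaRect(w);print("block",w.mean(0),R)
C=w.mean(0)
tip=ray("top",(260+97/7-.5,215+403/7-.5),10)[:2]
v=tip-C;print("tip",np.linalg.norm(v),np.degrees(np.arctan2(v[1],v[0])))
s=sense();print(s["eef_pos"],s["tcp_rot"])
E
```

```text
[[118 118 120 119 119 119 120 119 121 121 120 119 122 119]
 [119 119 120 120 120 120 120 120 119 120 119 120 120 118]
 [118 120 119 120 121 120  99 103 124 122 121 119 120 119]
 [117 118 121 121 121  85  40  36  15  68 104 122 121 122]
 [120 120 120 120 123  18 100 137 110  72  12  44 114 119]
 [118 119 120 121 105  39 136 133 135 135  31  24  88 120]
 [122 118 121 122  61  85 136 134 135 104   1  38 122 122]
 [119 120 121 119  28 125 133 133 135  70  10  71 120 120]
 [119 118 121  93  35 137 132 133 134  21  30 124 120 119]
 [119 121 122  44 104 135 133 136 100   6  64 121 119 119]
 [118 120 105  17 119 131 137 137  30  10  93 121 119 118]
 [118 122  87  14  15  34  88 106  15  38 101 121 119 120]
 [120 122  73  14  17  20  16  21   6  65 121 118 121 119]
 [118 114 108 112  32  13  17  13  29 123 121 119 119 121]]
[116. 119. 107.]
[  0   0  28  27 385] [285.17922078 228.70649351]
label [487.09445 107.06472] ((482.05511474609375, 105.84034729003906), (59.754451751708984, 62.31800842285156), 7.089245319366455)
block [487.238   109.96071] ((482.0613098144531, 105.78964233398438), (59.75422286987305, 62.215843200683594), 7.089245319366455)
tip 100.18765591686342 173.86829058195843
[273.64687772 561.17320164 252.25819748] [ 2.24953896e-01  9.74368874e-01 -9.67761015e-04 -3.25046081e-04]
```

```bash
python3 - <<'E'
from h import *
t=cv2.imread("pics/top0.png")
f=t[218:245,272:300].astype(int);g=cv2.GaussianBlur
lab=(f.max(2)>127).astype(np.uint8)
n,l,st,c=cv2.connectedComponentsWithStats(lab);i=1+np.argmax(st[1:,4]);print(st[i])
q=np.argwhere(l==i)[:,::-1]+[272,218]
w=np.array([ray("top",p,20)[:2] for p in q],np.float32);C=w.mean(0);print("label",C,cv2.minAreaRect(w))
d=(f.max(2)<60).astype(np.uint8)|(l==i).astype(np.uint8)
q=np.argwhere(d)[:,::-1]+[272,218]
w=np.array([ray("top",p,20)[:2] for p in q],np.float32);print("all dark",w.mean(0),cv2.minAreaRect(w),cv2.boxPoints(cv2.minAreaRect(w)))
tip=ray("top",(260+97/7-.5,215+403/7-.5),10)[:2]
v=tip-C;print("tip",tip,np.linalg.norm(v),np.degrees(np.arctan2(v[1],v[0])))
# side view label
s=cv2.imread("pics/side0.png");g=s[205:228,288:318].max(2);
print(g[::1,::2])
E
```

```text
[ 9  7 10 15 83]
label [478.70392 105.40933] ((478.978759765625, 105.39742279052734), (13.744965553283691, 31.172992706298828), 79.4787368774414)
all dark [474.7247  104.06975] ((474.412841796875, 104.32677459716797), (30.634552001953125, 49.97502517700195), 77.13140106201172) [[446.6415    94.959335]
 [495.36136   83.8291  ]
 [502.18417  113.694214]
 [453.46432  124.82445 ]]
tip [387.62352608 120.66218848] 92.34872764320315 170.4931307649983
[[191 190 190 191 189 189 189 191 190 191 191 189 190 189 189]
 [190 190 190 191 190 191 191 190 191 189 191 190 190 190 191]
 [190 190 190 189 190 190 191 190 191 191 190 189 190 190 190]
 [190 189 191 191 191 190 190 189 191 190 190 190 190 190 190]
 [190 191 191 189 190 190 191 190 190 188 187 189 190 190 190]
 [190 190 190 187 185 183 184 184 184 178 170 188 190 191 190]
 [190 189 182 174 169 165 168 172 165 162 135 184 190 190 191]
 [190 188 151 131 158 169 172 173 169 166 112 179 190 190 190]
 [191 181 107  78 164 183 184 182 183 180 107 177 189 191 190]
 [185 167  74  57 166 180 178 177 176 170 101 174 189 190 190]
 [158 139  57  51 139 148 144 138 134 127  80 163 191 190 191]
 [140 111  44  39  91  97  89  81  74  66  53 153 189 191 190]
 [153 117  51  29  45  49  42  37  29  29  38 140 189 190 190]
 [136 136  78  24  23  21  24  23  20  20  32 130 190 191 190]
 [ 99 139  81  23  18  17  22  17  15  19  28 127 189 190 190]
 [ 80 128  71  23  22  22  23  23  27  27  44 125 187 191 190]
 [ 96 138  76  33  35  45  50  53  65  74  97 133 186 190 190]
 [127 145  96  87  77 101 107 107 120 132 155 163 187 190 190]
 [137 142 133 150 133 156 159 160 167 172 182 184 189 190 191]
 [162 164 169 181 172 184 185 184 185 187 191 190 190 190 190]
 [184 185 186 190 187 190 189 190 189 190 191 190 191 191 190]
 [191 190 191 191 190 190 190 189 191 189 191 191 190 191 191]
 [189 190 191 189 190 190 191 190 191 190 191 189 190 190 190]]
```

Emit:
{"fn": "carry_out", "kwargs": {
  "plan": [
    [0,0,0,-5,85],
    [0,0,0,-5,85],
    [0,0,0,-5.3,85],
    [-9,-13,0,0,60],
    [-18,-26,0,0,60],
    [-18,-26,0,0,60],
    [-18,-26,0,0,60],
    [-18,-26,0,0,60],
    [-18,-26,0,0,60],
    [-18,-26,0,0,60],
    [-18,-26,0,0,60],
    [-18,-26,0,0,60],
    [-18,-26,0,0,60],
    [-18,-26,0,0,60],
    [-18,-26,0,0,60],
    [-18,-26,0,0,60],
    [-18,-26,0,0,60],
    [-18,-26,0,0,60],
    [-22,-34,0,0,60]
  ]
}}

```text
t: 2.0
eef_pos: [475.1, 103.7, 253.0]
tcp_rot: [0.094, 0.996, -0.0, -0.0]
ft_force: [0.2, 0.9, 0.2]
grip_width: 0.701
finger_force: 0.0
```

```bash
python3 - <<'E'
from h import *
s=sense();q=s["tcp_rot"];print(s["t"],s["eef_pos"],q,2*np.degrees(np.arctan2(q[1],q[0])),s["joint_pos"],s["ft_force"],s["grip_width"])
cv2.imwrite("pics/side1.png",crop(camera("side"),220,130,160,120,5))
E
```

```text
2.0 [475.14373983 103.74389817 253.02833757] [ 9.39222232e-02  9.95579472e-01 -4.10130093e-05 -3.60123986e-04] 169.22141851987908 [ 8.19273137e-02  3.02596554e-02 -3.16981477e-01  1.22427868e+00
  4.53427884e-05  2.70049033e-01] [0.16758428 0.86536014 0.19042269] 0.7006738810954499
```

View pics/side1.png

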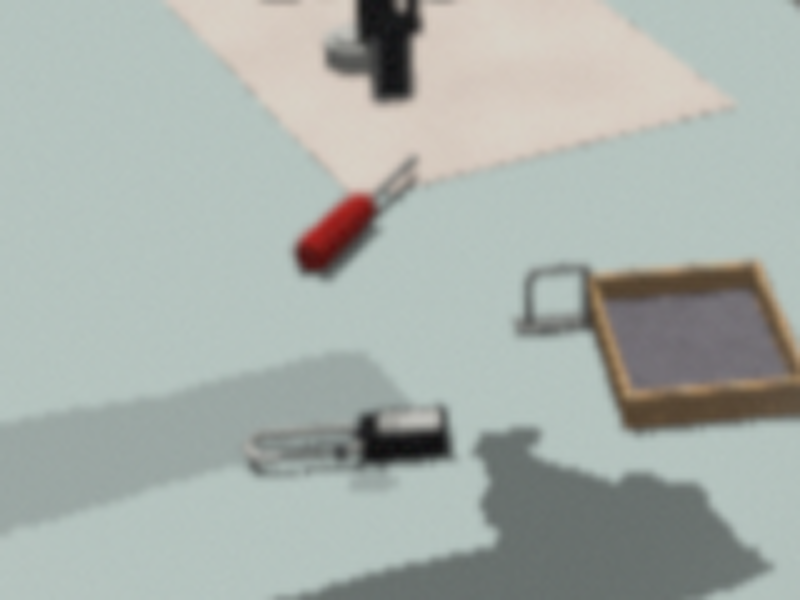

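Emit:
{"fn": "carry_out", "kwargs": {
  "plan": [
    [0,1.5,15,0,60],
    [0,0,30,0,60],
    [0,0,30,0,60],
    [0,0,30,0,60],
    [0,0,30,0,60],
    [0,0,30,0,60],
    [0,0,25,0,60],
    [0,0,15,0,60],
    [0,0,10,0,60],
    [0,0,8,0,60],
    [0,0,5,0,60],
    [0,0,0,0,60],
    [0,0,0,0,15],
    [0,0,0,0,15],
    [0,0,0,0,15],
    [0,0,0,0,15],
    [0,0,0,0,15],
    [0,0,0,0,15]
  ],
  "newtons": 60
}}

```text
t: 3.85
eef_pos: [477.1, 106.9, 26.3]
tcp_rot: [0.093, 0.996, 0.0, 0.001]
ft_force: [-0.5, 0.2, 6.6]
grip_width: 0.31
finger_force: 60.0
```

Emit:
{"fn": "carry_out", "kwargs": {
  "plan": [
    [0,0,-5,0,15],
    [0,0,-15,0,15],
    [0,0,-30,0,15],
    [0,0,-30,0,15],
    [0,0,-20,-4,15],
    [0,0,0,-7.5,15],
    [0,0,0,-7.5,15],
    [0,0,0,-7.5,15],
    [0,0,0,-7.5,15],
    [0,0,0,-7.5,15],
    [0,0,0,-7.5,15],
    [0,0,0,-7.5,15],
    [0,0,0,-7.5,15],
    [0,0,0,-7.5,15],
    [0,0,0,-7.5,15],
    [0,0,0,-7.5,15],
    [0,0,0,-7.5,15],
    [0,0,0,-7.5,15],
    [0,0,0,-5,15],
    [0,0,0,0,15]
  ]
}}

```text
t: 5.85
eef_pos: [475.4, 106.8, 125.0]
tcp_rot: [0.742, -0.67, -0.0, 0.0]
ft_force: [1.0, 0.7, -1.1]
grip_width: 0.308
finger_force: 59.1
```

```bash
cat >> h.py <<'E'
def st():
    s=sense();q=s["tcp_rot"];y=2*np.degrees(np.arctan2(q[1],q[0]));print(s["t"],s["eef_pos"].round(1),"yaw",round(y,2),"F",s["ft_force"].round(2),s["grip_width"]);return s,np.radians(y)
E
python3 - <<'E'
from h import *
s,y=st();print(s["joint_pos"],s["tcp_rot"])
t=camera("top");d=camera("side");cv2.imwrite("pics/t2.png",t);cv2.imwrite("pics/s2.png",d)
P=s["eef_pos"];ex=np.array([np.cos(y),np.sin(y),0]);print(P+ex*91-[0,0,16])
u=proj("top",P+ex*60-[0,0,16]);v=proj("side",P+ex*60-[0,0,16]);print(u,v)
H=np.zeros((400,800,3),np.uint8);H[:,:]=0
a=crop(t,int(u[0])-30,int(u[1])-30,60,60,6);b=crop(d,int(v[0])-33,int(v[1])-30,66,60,6)
H[:360,:360]=a;H[:360,400:796]=b;cv2.imwrite("pics/c2.png",H)
E
```

```text
5.85 [475.4 106.8 125. ] yaw -84.21 F [ 0.96  0.66 -1.07] 0.30750930064038723
[ 8.81803187e-02  1.42765132e-01 -4.84250646e-01  9.44775581e-01
  1.49579672e-04 -1.58365793e+00] [ 7.41912974e-01 -6.70496000e-01 -3.93140325e-04  3.13937173e-04]
[484.60694866  16.2885168  109.04771895]
[310.82935915 227.81930048] [307.26157191 196.41843058]
```

View pics/c2.png

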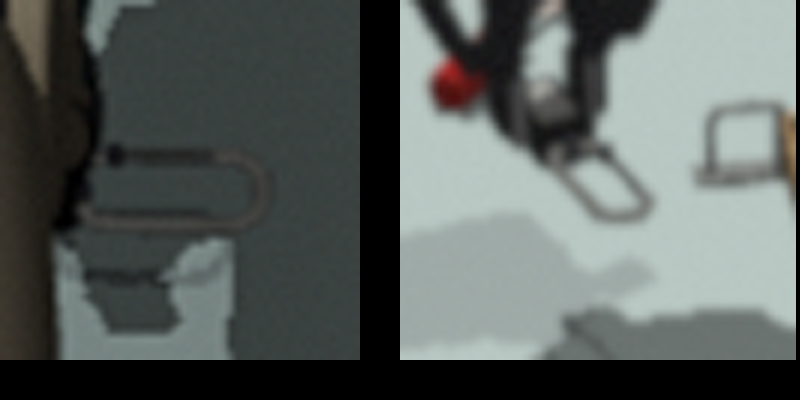

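```bash
python3 - <<'E'
from h import *
s,y=st();P=s["eef_pos"];R=np.array([[np.cos(y),-np.sin(y)],[np.sin(y),np.cos(y)]])
f=lambda p:(R.T@(p[:2]-P[:2])).round(1)
T=lambda x,yy:(280+x/6-.42,197+yy/6-.42); S=lambda x,yy:(274+(x-400)/6-.42,166+yy/6-.42)
z=P[2]-16.3
for n,a in (("hinge",(115,155)),("nose",(217,157)),("tip outer",(269,190)),("spine",(160,219)),("gate",(160,156)),("bow mid inner",(250,188))): print(n,f(ray("top",T(*a),z)))
for n,a in (("tip",(644,211)),("nose side",(610,152)),("tipcornergate",(652,203)),("tipcornerspine",(600,218))): print(n,f(ray("side",S(*a),z)))
t=tri(T(269,190),S(644,211));print(t,f(t))
# bar from both views using same approach
t=cv2.imread("pics/top0.png")
g=cv2.cvtColor(cv2.imread("pics/side0.png"),cv2.COLOR_BGR2GRAY)
print(g[252:275,362:384])
for z in (3,20,38): print(z,proj("side",(560.5,-161.7,z)),proj("top",(560.5,-161.7,z)))
E
```

```text
5.95 [475.6 106.8 125.1] yaw -84.31 F [ 0.62  0.66 -0.65] 0.31184544106744905
hinge [34.6 10.7]
nose [69.9 10.8]
tip outer [88.1 -0.3]
spine [ 50.8 -11.3]
gate [50.2 10.7]
bow mid inner [81.5  0.3]
tip [87.1  7.4]
nose side [35.9 14.7]
tipcornergate [82.8 13.3]
tipcornerspine [ 83.7 -11.8]
[487.26160884  18.42323008 110.3862718 ] [89.1  2.8]
[[185 185 184 184 184 184 184 185 184 183 184 184 184 183 183 182 181 179
  176 173 171 169]
 [184 184 184 183 184 183 184 183 184 183 183 183 182 181 179 175 167 163
  155 150 149 147]
 [184 184 184 184 184 185 184 183 184 183 181 180 174 168 163 153 144 136
  127 119 118 118]
 [185 183 185 184 184 184 184 182 179 175 168 163 155 145 138 127 118 115
  107  99  98 100]
 [185 184 184 184 185 185 182 175 166 154 145 138 133 131 132 120 105 104
  101  98  99  96]
 [185 184 184 184 184 182 173 157 138 129 131 136 144 154 153 136 107  98
   98  99 108 106]
 [185 185 184 184 183 177 156 132 123 135 154 163 169 175 170 145 109  95
   94 100 118 125]
 [184 184 184 184 181 168 137 123 136 161 175 179 181 182 173 146 109  94
   92  98 116 138]
 [184 184 18
[... 859 characters left out ...]
130 134 133 129 122 117 114 108 108 118
  130 148 153 144]
 [177 159 132 128 130 124 116 116 121 120 118 113 107 108 116 120 131 149
  163 175 176 171]
 [183 172 153 135 129 130 125 118 114 113 116 117 119 133 150 155 163 175
  179 182 182 180]
 [183 181 173 156 136 130 126 125 124 132 149 155 157 163 175 178 180 182
  183 183 182 182]
 [184 183 182 174 155 137 141 151 155 163 175 178 179 179 182 183 183 182
  182 183 182 182]
 [183 184 184 182 173 165 166 175 178 179 183 182 183 182 182 183 182 183
  183 183 183 183]]
3 [366.30209439 269.03247681] [403.79343042 213.07683823]
20 [366.57882526 263.67482183] [405.34229425 211.60244634]
38 [366.87670631 257.90768842] [407.04053578 209.98585908]
```

Emit:
{"fn": "carry_out", "kwargs": {
  "plan": [
    [10,-2,0,0,15],
    [20,-2.5,0,0,15],
    [23,-2.5,0,0,15],
    [23,-2.5,0,0,15],
    [23,-2.5,0,0,15],
    [23,-2.5,0,0,15],
    [23,-2.5,0,0,15],
    [23,-2.5,0,0,15],
    [20,-2.5,0,0,15],
    [20,-2.4,0,0,15],
    [10,-1.5,10,0,15],
    [0,0,20,0,15],
    [0,0,25,0,15],
    [0,0,20,0,15],
    [0,0,12,0,15],
    [0,0,6,0,15],
    [0,0,0,0,15],
    [0,0,0,0,15]
  ]
}}

```text
t: 7.75
eef_pos: [524.5, -107.6, 32.9]
tcp_rot: [0.742, -0.67, 0.001, -0.0]
ft_force: [-0.4, -0.6, -0.1]
grip_width: 0.313
finger_force: 59.2
```

```bash
python3 - <<'E'
from h import *
s,y=st()
t=camera("top");d=camera("side");cv2.imwrite("pics/t3.png",t);cv2.imwrite("pics/s3.png",d)
H=np.zeros((500,800,3),np.uint8)
a=crop(t,365,185,66,60,6);b=crop(d,325,235,66,60,6)
H[:360,:396]=a;H[:360,400:796]=b;cv2.imwrite("pics/c3.png",H)
E
```

```text
7.75 [ 524.5 -107.6   32.9] yaw -84.2 F [-0.42 -0.59 -0.09] 0.3129806153560679
```

View pics/c3.png

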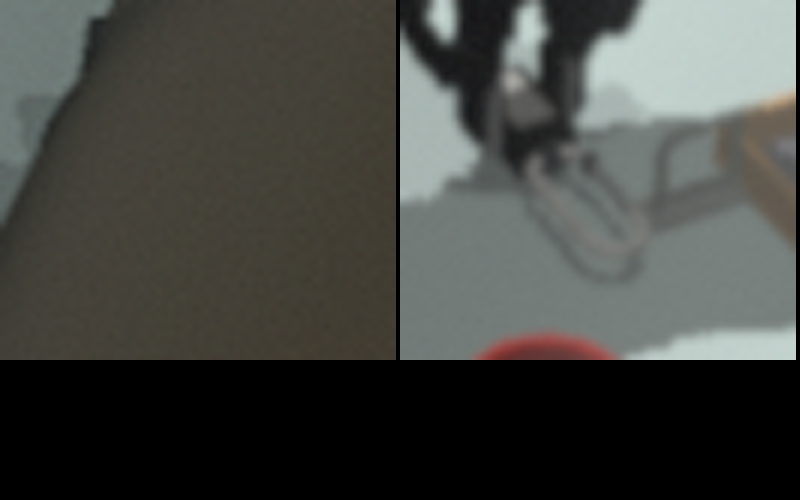

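```bash
python3 - <<'E'
from h import *
s,y=st();P=s["eef_pos"];ex=np.array([np.cos(y),np.sin(y),0]);ey=np.array([-ex[1],ex[0],0])
O=P-2*ex-[0,0,26.3]
for n,p in (("hinge",(37,12)),("nose",(70,12)),("tip+",(91,0)),("spine",(70,-12)),("y15",(79,12))):
    v=proj("side",O+ex*p[0]+ey*p[1]+[0,0,10]);print(n,((v-[325,235]+.42)*6+[400,0]).round())
B=np.array([560.5,-162.2,0])
for z in (3,17,38): print(z,((proj("side",B+[0,0,z])-[325,235]+.42)*6+[400,0]).round())
print("bar in fob",(B-O)@ex,(B-O)@ey)
d=cv2.cvtColor(cv2.imread("pics/s3.png"),cv2.COLOR_BGR2GRAY)[254:282,345:374]
cv2.imwrite("pics/c4.png",cv2.resize(cv2.normalize(d,None,0,255,cv2.NORM_MINMAX),None,fx=20,fy=20,interpolation=cv2.INTER_CUBIC))
E
```

```text
7.85 [ 524.9 -107.8   33.4] yaw -84.2 F [-1.05 -0.44 -1.32] 0.3105628552776532
hinge [586. 162.]
nose [626. 209.]
tip+ [627. 249.]
spine [574. 226.]
y15 [638. 222.]
3 [651. 207.]
17 [652. 181.]
38 [654. 141.]
bar in fob 59.75812550979479 29.935381176691923
```

View pics/c4.png

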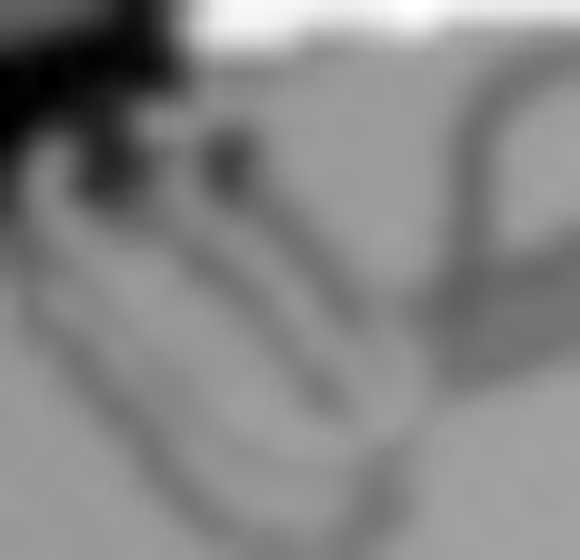

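Emit:
{"fn": "carry_out", "kwargs": {
  "plan": [
    [-0.5,-3,0,0,15],
    [0,-3,0,0,15],
    [0,-2,0,0,15],
    [0,0,0,0,15],
    [0,0,0,0,15],
    [0,0,0,0,15]
  ]
}}

```text
t: 8.45
eef_pos: [531.6, -106.1, 32.2]
tcp_rot: [0.742, -0.67, -0.0, 0.0]
ft_force: [-0.3, 0.4, -1.3]
grip_width: 0.308
finger_force: 59.2
```

Emit:
{"fn": "carry_out", "kwargs": {
  "plan": [
    [0,-1,0,0,15],
    [0,-1,0,0,15],
    [0,-1,0,0,15],
    [0,0,0,0,15],
    [0,0,0,0,15]
  ]
}}

```text
t: 8.95
eef_pos: [534.8, -105.8, 32.3]
tcp_rot: [0.742, -0.67, -0.0, 0.0]
ft_force: [0.4, 0.1, -1.4]
grip_width: 0.311
finger_force: 59.2
```

Emit:
{"fn": "carry_out", "kwargs": {
  "plan": [
    [0,-1,0,0,15],
    [0,-1,0,0,15],
    [0,-1,0,0,15],
    [0,0,0,0,15],
    [0,0,0,0,15]
  ]
}}

```text
t: 9.45
eef_pos: [537.7, -105.6, 32.3]
tcp_rot: [0.742, -0.67, -0.0, 0.0]
ft_force: [-0.3, -0.1, -0.4]
grip_width: 0.315
finger_force: 59.2
```

Emit:
{"fn": "carry_out", "kwargs": {
  "plan": [
    [0,-1,0,0,15],
    [0,-1,0,0,15],
    [0,-1,0,0,15],
    [0,0,0,0,15],
    [0,0,0,0,15]
  ]
}}

```text
t: 9.95
eef_pos: [540.1, -105.2, 32.1]
tcp_rot: [0.742, -0.671, -0.0, 0.0]
ft_force: [-1.4, -0.8, -1.0]
grip_width: 0.308
finger_force: 59.3
```

Emit:
{"fn": "carry_out", "kwargs": {
  "plan": [
    [0,-1,0,0,15],
    [0,-1,0,0,15],
    [0,0,0,0,15],
    [0,0,0,0,15]
  ]
}}

```text
t: 10.35
eef_pos: [542.4, -104.9, 32.2]
tcp_rot: [0.742, -0.67, -0.0, 0.0]
ft_force: [-4.7, 0.7, 0.1]
grip_width: 0.31
finger_force: 59.3
```

```bash
python3 -c "
from h import *
st()"
```

```text
10.35 [ 542.4 -104.9   32.2] yaw -84.2 F [-4.66  0.7   0.08] 0.3098835940695642
```

Emit:
{"fn": "carry_out", "kwargs": {
  "plan": [
    [0,-0.5,0,0,15],
    [0,-0.5,0,0,15],
    [0,0,0,0,15],
    [0,0,0,0,15]
  ]
}}

```text
t: 10.75
eef_pos: [543.5, -104.9, 32.2]
tcp_rot: [0.742, -0.67, -0.0, 0.0]
ft_force: [-3.3, 0.8, -1.0]
grip_width: 0.311
finger_force: 59.2
```

```bash
python3 - <<'E'
from h import *
s,y=st()
d=camera("side");cv2.imwrite("pics/s4.png",d)
g=cv2.cvtColor(d,cv2.COLOR_BGR2GRAY)[252:284,345:380]
cv2.imwrite("pics/c5.png",cv2.resize(cv2.normalize(g,None,0,255,cv2.NORM_MINMAX),None,fx=17,fy=17,interpolation=cv2.INTER_CUBIC))
for i in range(4): st()
E
```

```text
10.75 [ 543.5 -104.9   32.2] yaw -84.2 F [-3.25  0.8  -1.  ] 0.3111208851834818
10.8 [ 543.5 -104.8   32.2] yaw -84.2 F [-3.35  0.68 -0.82] 0.3068930571575361
10.8 [ 543.5 -104.8   32.2] yaw -84.2 F [-3.35  0.68 -0.82] 0.3068930571575361
10.8 [ 543.5 -104.8   32.2] yaw -84.2 F [-3.35  0.68 -0.82] 0.3068930571575361
10.8 [ 543.5 -104.8   32.2] yaw -84.2 F [-3.35  0.68 -0.82] 0.3068930571575361
```

View pics/c5.png

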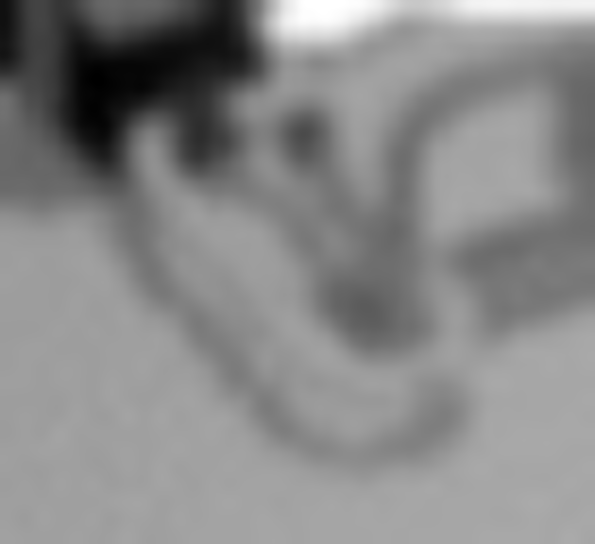

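Emit:
{"fn": "carry_out", "kwargs": {
  "plan": [
    [0,-1,0,0,15],
    [0,-1,0,0,15],
    [0,-1,0,0,15],
    [0,-1,0,0,15],
    [0,0,0,0,15],
    [0,0,0,0,15]
  ]
}}

```text
t: 11.4
eef_pos: [547.4, -104.7, 32.2]
tcp_rot: [0.742, -0.671, -0.0, 0.0]
ft_force: [-4.8, -1.6, -0.1]
grip_width: 0.312
finger_force: 59.2
```

Emit:
{"fn": "carry_out", "kwargs": {
  "plan": [
    [0,-1,0,0,15],
    [0,-1,0,0,15],
    [0,-1,0,0,15],
    [0,0,0,0,15],
    [0,0,0,0,15]
  ]
}}

```text
t: 11.9
eef_pos: [550.0, -104.3, 32.1]
tcp_rot: [0.742, -0.671, -0.0, 0.001]
ft_force: [-5.3, -0.0, 0.2]
grip_width: 0.31
finger_force: 59.3
```

Emit:
{"fn": "carry_out", "kwargs": {
  "plan": [
    [0,-1,0,0,15],
    [0,-1,0,0,15],
    [0,0,0,0,15],
    [0,0,0,0,15]
  ]
}}

```text
t: 12.3
eef_pos: [551.7, -103.9, 31.9]
tcp_rot: [0.742, -0.671, -0.001, 0.001]
ft_force: [-5.8, -0.2, 0.5]
grip_width: 0.309
finger_force: 59.3
```

Emit:
{"fn": "carry_out", "kwargs": {
  "plan": [
    [0,-1,0,0,15],
    [0,-1,0,0,15],
    [0,0,0,0,15],
    [0,0,0,0,15]
  ]
}}

```text
t: 12.7
eef_pos: [553.4, -103.5, 31.8]
tcp_rot: [0.742, -0.671, -0.001, 0.001]
ft_force: [-5.5, -0.6, -0.6]
grip_width: 0.311
finger_force: 59.3
```

Emit:
{"fn": "carry_out", "kwargs": {
  "plan": [
    [-1,0,0,0,15],
    [-2,0,0,0,15],
    [-2,0,0,0,15],
    [-2,0,0,0,15],
    [-1,0,0,0,15],
    [0,0,0,0,15],
    [0,0,0,0,15]
  ]
}}

```text
t: 13.4
eef_pos: [554.1, -95.3, 32.4]
tcp_rot: [0.742, -0.67, -0.0, -0.001]
ft_force: [-3.2, 2.2, -0.5]
grip_width: 0.313
finger_force: 59.2
```

Emit:
{"fn": "carry_out", "kwargs": {
  "plan": [
    [-1,0,0,0,15],
    [-2,0,0,0,15],
    [-2,0,0,0,15],
    [-2,0,0,0,15],
    [-1,0,0,0,15],
    [0,0,0,0,15],
    [0,0,0,0,15]
  ]
}}

```text
t: 14.1
eef_pos: [553.6, -88.0, 32.6]
tcp_rot: [0.742, -0.67, 0.001, -0.0]
ft_force: [-0.3, -0.1, -0.7]
grip_width: 0.308
finger_force: 59.4
```

```bash
python3 - <<'E'
from h import *
s,y=st()
d=camera("side");cv2.imwrite("pics/s5.png",d)
g=cv2.cvtColor(d,cv2.COLOR_BGR2GRAY)[244:276,350:385]
cv2.imwrite("pics/c6.png",cv2.resize(cv2.normalize(g,None,0,255,cv2.NORM_MINMAX),None,fx=17,fy=17,interpolation=cv2.INTER_CUBIC))
E
```

```text
14.1 [553.6 -88.   32.6] yaw -84.19 F [-0.27 -0.12 -0.71] 0.3079425645770846
```

View pics/c6.png

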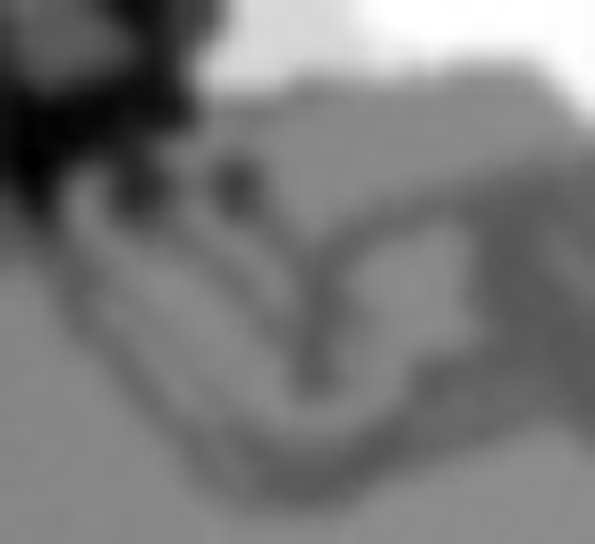

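Emit:
{"fn": "carry_out", "kwargs": {
  "plan": [
    [-1,-1,0,0,15],
    [-1,-1,0,0,15],
    [-1,-1,0,0,15],
    [-0.5,0,0,0,15],
    [0,0,0,0,15],
    [0,0,0,0,15]
  ]
}}

```text
t: 14.75
eef_pos: [555.6, -84.1, 32.3]
tcp_rot: [0.742, -0.67, -0.0, 0.0]
ft_force: [-0.5, 0.6, -0.8]
grip_width: 0.31
finger_force: 59.4
```

Emit:
{"fn": "carry_out", "kwargs": {
  "plan": [
    [-0.5,0,0,0,15],
    [-0.5,0,0,0,15],
    [0,0,0,0,15],
    [0,0,0,0,15]
  ]
}}

```text
t: 15.15
eef_pos: [555.5, -83.1, 32.3]
tcp_rot: [0.742, -0.67, -0.0, -0.0]
ft_force: [0.2, -1.2, -1.3]
grip_width: 0.31
finger_force: 59.4
```

Emit:
{"fn": "carry_out", "kwargs": {
  "plan": [
    [-0.5,0,0,0,15],
    [-0.5,0,0,0,15],
    [0,0,0,0,15],
    [0,0,0,0,15]
  ]
}}

```text
t: 15.55
eef_pos: [555.5, -82.3, 32.3]
tcp_rot: [0.742, -0.67, 0.0, 0.0]
ft_force: [-0.0, -0.0, -0.6]
grip_width: 0.311
finger_force: 59.3
```

Emit:
{"fn": "carry_out", "kwargs": {
  "plan": [
    [-0.5,0,0,0,15],
    [0,0,0,0,15],
    [0,0,0,0,15]
  ]
}}

```text
t: 15.85
eef_pos: [555.5, -82.1, 32.4]
tcp_rot: [0.742, -0.671, 0.0, 0.0]
ft_force: [-0.0, -2.8, -1.6]
grip_width: 0.312
finger_force: 59.3
```

Emit:
{"fn": "carry_out", "kwargs": {
  "plan": [
    [-0.5,0,0,0,15],
    [0,0,0,0,15],
    [0,0,0,0,15]
  ]
}}

```text
t: 16.15
eef_pos: [555.5, -81.9, 32.4]
tcp_rot: [0.742, -0.671, 0.001, 0.001]
ft_force: [-0.2, -5.2, -1.7]
grip_width: 0.318
finger_force: 59.3
```

Emit:
{"fn": "carry_out", "kwargs": {
  "plan": [
    [-0.5,0,0,0,15],
    [0,0,0,0,15],
    [0,0,0,0,15]
  ]
}}

```text
t: 16.45
eef_pos: [555.6, -81.9, 32.4]
tcp_rot: [0.742, -0.671, 0.001, 0.001]
ft_force: [0.0, -6.4, -2.3]
grip_width: 0.31
finger_force: 59.3
```

Emit:
{"fn": "carry_out", "kwargs": {
  "plan": [
    [0,0,0,0,15],
    [0,0,0,0,15],
    [0,0,0,0,15]
  ]
}}

```text
t: 16.75
eef_pos: [555.6, -81.9, 32.4]
tcp_rot: [0.742, -0.671, 0.001, 0.001]
ft_force: [0.2, -5.9, -2.5]
grip_width: 0.316
finger_force: 59.3
```

Emit:
{"fn": "carry_out", "kwargs": {
  "plan": [
    [0,0,0,0,15],
    [0,0,0,0,15]
  ]
}}

```text
t: 16.95
eef_pos: [555.5, -81.9, 32.4]
tcp_rot: [0.742, -0.671, 0.001, 0.001]
ft_force: [0.1, -5.8, -2.0]
grip_width: 0.311
finger_force: 59.3
```

Emit:
{"fn": "carry_out", "kwargs": {
  "plan": [
    [0,0,0,0,15],
    [0,0,0,0,15]
  ]
}}

```text
t: 17.15
eef_pos: [555.5, -81.8, 32.4]
tcp_rot: [0.742, -0.671, 0.001, 0.001]
ft_force: [-0.6, -5.6, -1.4]
grip_width: 0.306
finger_force: 59.3
```

Emit:
{"fn": "carry_out", "kwargs": {
  "plan": [
    [-0.3,0,0,0,15],
    [0,0,0,0,15],
    [0,0,0,0,15],
    [0,0,0,0,15],
    [0,0,0,0,15]
  ]
}}

```text
t: 17.65
eef_pos: [555.6, -81.8, 32.4]
tcp_rot: [0.742, -0.671, 0.001, 0.001]
ft_force: [0.4, -7.5, -1.5]
grip_width: 0.31
finger_force: 59.3
```

Emit:
{"fn": "carry_out", "kwargs": {
  "plan": [
    [0,0,0,0,15],
    [0,0,0,0,15],
    [0,0,0,0,15]
  ]
}}

```text
t: 17.95
eef_pos: [555.6, -81.8, 32.4]
tcp_rot: [0.742, -0.671, 0.001, 0.001]
ft_force: [-0.4, -7.0, -1.9]
grip_width: 0.312
finger_force: 59.3
```

Emit:
{"fn": "carry_out", "kwargs": {
  "plan": [
    [0,0,0,0,15],
    [0,0,0,0,15],
    [0,0,0,0,15],
    [0,0,0,0,15]
  ]
}}

```text
t: 18.35
eef_pos: [555.5, -81.8, 32.4]
tcp_rot: [0.742, -0.671, 0.001, 0.001]
ft_force: [0.5, -7.1, -1.3]
grip_width: 0.308
finger_force: 59.3
```

Emit:
{"fn": "carry_out", "kwargs": {
  "plan": [
    [1,0,0,0,15],
    [2,0,0,0,15],
    [2,0,0,0,15],
    [0,0,1,0,15],
    [0,0,1.5,0,15],
    [0,0,1.5,0,15],
    [0,0,1,0,15],
    [0,0,0,0,15],
    [0,0,0,0,15]
  ]
}}

```text
t: 19.25
eef_pos: [555.7, -85.2, 27.2]
tcp_rot: [0.742, -0.67, -0.0, 0.0]
ft_force: [-0.3, -0.2, -1.1]
grip_width: 0.318
finger_force: 59.4
```

Emit:
{"fn": "carry_out", "kwargs": {
  "plan": [
    [0,0,0.5,0,15],
    [0,0,0.5,0,15],
    [0,0,0,0,15],
    [0,0,0,0,15]
  ]
}}

```text
t: 19.65
eef_pos: [555.9, -85.3, 26.4]
tcp_rot: [0.742, -0.67, 0.0, -0.0]
ft_force: [-0.5, 0.2, -1.2]
grip_width: 0.313
finger_force: 59.5
```

Emit:
{"fn": "carry_out", "kwargs": {
  "plan": [
    [0,0,0.4,0,15],
    [0,0,0.4,0,15],
    [0,0,0,0,15],
    [0,0,0,0,15]
  ]
}}

```text
t: 20.05
eef_pos: [555.8, -85.3, 26.3]
tcp_rot: [0.742, -0.67, 0.0, -0.0]
ft_force: [-3.0, 0.5, 5.9]
grip_width: 0.308
finger_force: 60.2
```

Emit:
{"fn": "carry_out", "kwargs": {
  "plan": [
    [0,0,0,0,45],
    [0,0,0,0,45],
    [0,0,0,0,45],
    [0,0,0,0,45],
    [0,0,0,0,45],
    [0,0,-5,0,45],
    [0,0,-15,0,45],
    [0,0,-30,0,45],
    [0,0,-30,0,45],
    [0,0,-30,0,45],
    [0,0,-30,0,45],
    [0,0,-20,0,45],
    [0,0,0,0,45],
    [0,0,0,0,45]
  ]
}}

```text
t: 21.45
eef_pos: [555.9, -85.3, 185.9]
tcp_rot: [0.742, -0.67, 0.0, -0.0]
ft_force: [0.2, 0.4, 0.3]
grip_width: 0.529
finger_force: 0.0
```

```bash
python3 - <<'E'
from h import *
s,y=st()
d=camera("side");cv2.imwrite("pics/s6.png",d)
cv2.imwrite("pics/c7.png",crop(d,325,225,80,65,9))
E
```

```text
21.45 [555.9 -85.3 185.9] yaw -84.2 F [0.22 0.39 0.26] 0.529249655845261
```

View pics/c7.png

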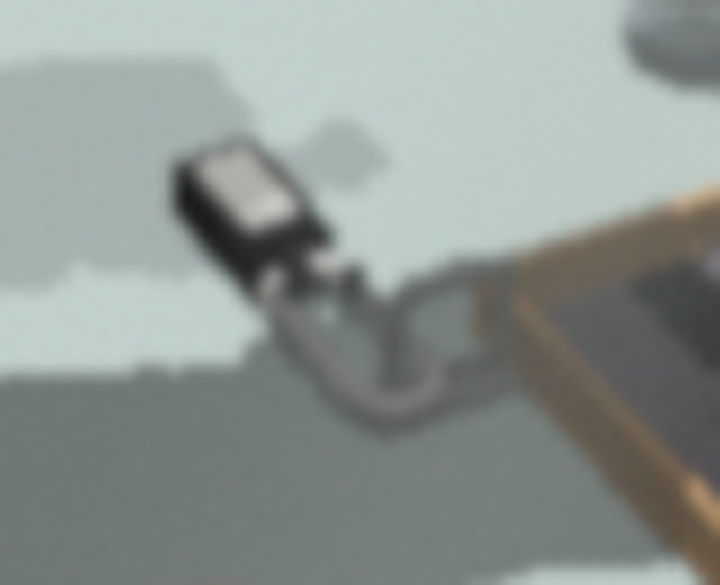

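The fob lies flat on the bench. The bar (crop column ~395) is inside the hook near its far end, and the gripper is well clear.

```bash
python3 -c "
from plant import *
print(hand_in())"
```

```text
the job is handed in; nothing more can be done
None
```

I handed the job in at about 21.5 s; the hand-in gave no verdict. The bar is inside the hook, the catch took a tug of about 7 N for about a second, and the fob lies flat and still hooked. The gate's angle was never measured: I judged it shut from the side camera and from the force falling to zero.

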